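# Load the filter cassette into the bench dust extractor

## Task

Fit the clean blue filter cassette in the bench dust extractor: slide the forked retaining gate fully aside by its red knob, lower the cassette gently into the slot until its rim rests flat on the box (either way round), then slide the gate fully home again over the rim so that it holds the cassette in. Leave the clogged brown cassette, the cup wheel and the orange polishing pad beside it where they are.

Things in the scene. Friction and masses are not known exactly. Their poses are not given: they have to be found in the camera images.
- extractor: Bench dust extractor: dark grey sheet-steel box fixed to the table, 230 (x) x 277 (y) mm, flat top 110 mm up, flared suction mouth on its +y end, aluminium fan motor on its -y end. Origin on the table under the slot's centre. Two gate channels, 20 mm high, run along y on the top at x = -110..-104 and 104..110 mm, their lips reaching in to |x| = 96 mm.
- slot (a point): Centre of the mouth of the extractor's slot, in the plane of the box's flat top; axes as the box: x along the slot, y across it, z up. The slot is 158 (x) x 68 (y) mm, with plain upright walls, 90 mm deep.
- gate (a joint): Forked retaining gate, steel plate 4 mm thick, 202 mm wide, underside 9 mm above the flat top; slides along the box's y. In m: 0 = home over the slot, grows towards -y (motor end), 0.100 = fully aside at its stop; from about 0.085 the room for the cassette's rim is free. May start up to 0.03 open; stays where left (friction 2.5 N, no spring).
- gate_fork (a point): Front edge of the gate on its centre line, at the plate's upper face, 13 mm above the box top; at slot y = 44 mm when home. A notch 84 mm wide (x = -42..42) and 62 mm deep opens there towards +y; it passes round the cassette's handle, the two prongs over the rim's ends with 3 mm to spare. A cassette that stands higher blocks the gate.
- gate_knob (a point): Upright red knob on the gate, round, 26 mm across (22 mm in its lowest 10 mm), 46 mm tall. Point on its axis, 26 mm above the plate, 20 mm below the knob's top, 39 mm above the box's flat top. Axes as the slot; it runs on the slot's x = 0, at slot y = -78 mm with the gate home, -178 mm fully aside.
- clean_mid (a point): Clean filter cassette, loose, upright, 0.42 kg: blue frame, white pleats, black handle. Body 150 (x) x 60 (y) x 75 mm, foot chamfered 6 mm; on it a rim plate 174 x 80 x 6, on that a handle fin 64 x 14 x 42. Same both ways round. Point: centre, 61.5 mm up; rim's underside 13.5, fin's middle 40.5, fin's top 61.5 mm above it. Fully in, it is 13.5 mm below the slot point.
- clean: The same clean cassette; this origin is the centre of its underside, same axes.
- clogged_mid (a point): The clogged filter cassette, same shape and size as the clean one but dull brown-grey all over, standing loose on the table near it; point and axes as for the clean one. To be left alone. The two may stand either way about.
- cup_wheel: Grinding cup wheel lying flat, dark steel with copper rim, 116 mm across, 30 mm high; origin under its centre. To be left alone.
- resin_pad: Orange resin polishing pad lying flat, 124 mm across, 11 mm high; origin under its centre. To be left alone.
Not all that is in view belongs to the job. Of the things that look like the clean, the smaller one is meant.

How it is judged:
By the outcome, as a careful person would: the job done as asked, in the order asked, and still so for the second after the job is handed in, with the robot touching nothing.
It also fails if it takes over 72 s, if anything falls off the work surface, if the arm or the gripper's body presses on something with over 40 N, if the wrist force passes 120 N, or if a joint passes its speed limit or range.

## Robot

A 6-joint arm with a two-finger parallel gripper is mounted at the origin on the work surface. World frame = base frame: x ahead of the robot, y to its left, z up, the work surface at z = 0. Lengths are in m, angles in degrees, forces in N, time in s.
With the tool pointing down it reaches from about 0.3 to 0.875 m from the base axis. Payload 6.4 kg.
Tool frame: the origin (TCP) lies at the very end of the fingers, on their centre line; the grasp point (between the pads) lies 19 mm behind it; z points along the fingers, y is the direction in which the jaws open and shut (so a half turn about z gives the same grasp; the last joint's range is limited). The gripper opens to 88 mm and grips with 3 to 60 N. Pads are 18 mm wide; open, the fingers measure 123 mm over their backs; the gripper's body (75 mm by 187 mm) begins 45 mm behind the grasp point.
Start: joints at [-84.414, 10.359, 92.074, -0, 77.567, -11.82], TCP at [0.172, -0.549, 0.239] pointing down, gripper open.
Joint ranges: [-171.53, 171.53], [-51.25, 118.39], [17.06, 147.69], [-65.23, 245.23], [0, 150.52], [-178.68, 178.68]. Speed limits (degrees/s): [147.25, 147.25, 172.46, 180, 180, 180].

## Interface

Orientations are given as a 3x3 rotation matrix whose columns are the frame's x, y, z axes.
In Python, from cell import ctrl gives the robot as it stands.
- The arm moves only by the shell command python3 -m inch 'ROWS' [OPENING] [FORCE]. ROWS is JSON, a list that holds one entry, the list of rows, each a list of 6 numbers: the shift along the tool's x, y, z in mm, then the turn, a rotation vector about the tool's x, y, z in degrees. In form: [[[tx, ty, tz, wx, wy, wz], ...]]. A call has 1 to 20 rows; each row shifts and turns the commanded pose from where the row before left it, along the tool's axes as they then stand; what a row does not reach is not made up. A row lasts 1/12 s, in which the tool goes at most 41.7 mm and 7.16 degrees, less where a joint would pass 70% of its speed; a pose out of reach is approached as far as the arm can. A call with a gripper value outside its range is refused whole. OPENING is the finger opening in mm, from 0 to 88.1, set as the call begins (- or left out, the last holds). The fingers move at their own pace and stop on an object; FORCE is the grip in N (left out, the last holds). Time passes only in rows, so rows that do not move let the fingers close. It gives the time, the measured TCP pose, the force and the opening at its end, in the units of the state.
- ctrl.sense(): the state, without advancing time (a new reading comes with each control period).
- ctrl.read_camera(name): name is "scene" or "side" or "wrist"; returns (picture, depth): 384x512x3 uint8, red, green, blue; 384x512 float32, m along the optical axis (not along the pixel's ray), 0 where there is no reading.
- ctrl.camera_model(name): a dict with "fx", "fy", "cx", "cy" (pixels), "rvec" (rotation vector, rad) and "tvec" (3), from world to camera coordinates, as OpenCV has them. Camera axes: x right, y down, z forward; pixel columns grow to the right and rows downward; lengths in m; the calibration is good to about 2 mm. The wrist camera is an equidistant fisheye: a pixel r from the principal point sees the ray r / f radians off the axis. A picture is of the moment at which its call begins: read the wrist's pose just before it. camera_model takes no time and is no camera call; for the wrist camera it gives the pose at the moment of the call.
- ctrl.close_job(): hands the job in, once; it reports no verdict.
The state is a dict: "t": time; "qpos": joint angles; "dq": joint speeds; "joint_efforts": joint torques, N m; "ee_pos": TCP position; "tcp_rot": TCP orientation; "ft_force": force on the tool from outside, world axes, zero at the start; "torque": the same for the moment, N m; "grip_width": opening from 0.0 (shut) to 1.0 (fully open).
Only numpy, scipy, OpenCV 4.12 (cv2) and the standard library are available. Lean on these libraries where they do the work, as an engineer would, in place of code of your own. Each camera call takes 0.05 s, during which the arm holds its last target.

## Working session

There is one attempt and no reset: what is moved stays moved. The work goes in short steps, Python scripts to look and compute and a shell command to move; the robot and the scene stay as the last step left them, time stands still between calls to the robot, and variables do not carry over. Pictures are saved under pics/ and viewed, and the job is handed in when it is done.

```bash
ls; mkdir -p pics; cat > h.py <<'E'
import numpy as np, cv2
from cell import ctrl
def shot(n,tag):
    m=ctrl.camera_model(n); p,d=ctrl.read_camera(n)
    cv2.imwrite(f'pics/{tag}.png',p[:,:,::-1]); np.savez(f'pics/{tag}.npz',p=p,d=d,**{k:np.array(m[k]) for k in m if not isinstance(m[k],str)})
    return p,d,m
E
python3 - <<'E'
from h import *
s=ctrl.sense();print(s)
for n in('scene','side','wrist'):
    p,d,m=shot(n,n+'0');print(n,m)
E
```

```text
pics
{'t': 0.0, 'qpos': array([-8.44149475e+01,  1.04001954e+01,  9.21306829e+01, -7.73994972e-04,
        7.75680402e+01, -1.18199354e+01]), 'dq': array([ 0.04574211,  0.00049486, -0.11353264,  0.10464452,  0.08079509,
       -0.07021958]), 'joint_efforts': array([ 4.75509678e-04, -4.33874917e+01, -3.41845751e+01,  7.01833935e-02,
        3.85744823e-02, -1.37163133e-04]), 'ee_pos': array([ 0.17195775, -0.54812742,  0.23783502]), 'tcp_rot': array([[ 9.54213449e-01,  2.99126495e-01, -1.81153349e-04],
       [ 2.99126356e-01, -9.54211966e-01,  1.71697263e-03],
       [ 3.40733310e-04, -1.69254611e-03, -9.99998510e-01]]), 'ft_force': array([ 0.58867586, -0.90751993,  0.23257744]), 'torque': array([-0.03683131,  0.034436  ,  0.0148902 ]), 'grip_width': 1.0029237801774782}
scene {'fx': 419.63137963559797, 'fy': 419.63137963559797, 'cx': 257.59641580151026, 'cy': 196.08705028029723, 'rvec': array([ 1.37429583,  2.39270398, -0.69181398]), 'tvec': array([ 0.11908053, -0.37314292,  1.48183077])}
side {'fx': 427.10230085194485, 'fy': 427.10230085194485, 'cx': 250.3509858050285, 'cy': 191.71853461976906, 'rvec': array([ 2.08914084, -0.19916165,  0.08154548]), 'tvec': array([-0.48585168,  0.2303432 ,  0.9767679 ])}
wrist {'fx': 297.3186396354542, 'fy': 297.3186396354542, 'cx': 256.51257127289307, 'cy': 189.87985056457248, 'rvec': array([-2.3142395 ,  1.69723183,  0.27744535]), 'tvec': array([-0.57483747, -0.04417985,  0.39026511])}
```

View pics/scene0.png

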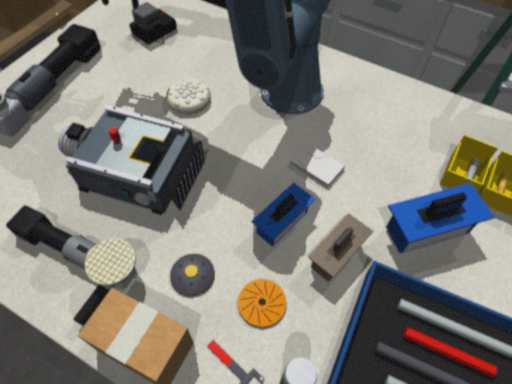

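View pics/side0.png

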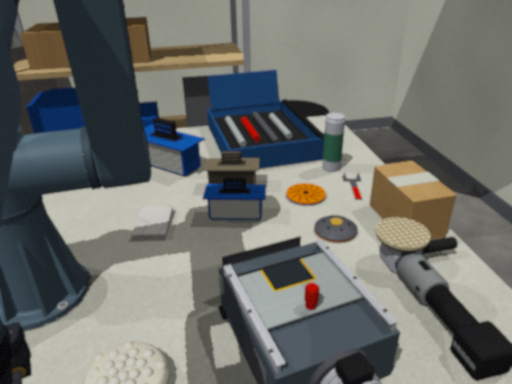

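View pics/wrist0.png

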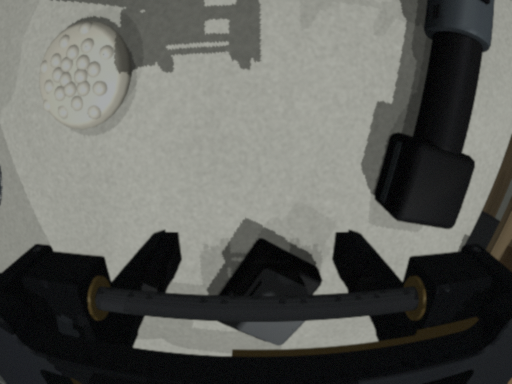

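The scene view shows the extractor at about (140,150), with its red knob at (115,135) and the yellow-edged slot at (150,150). The small clean blue cassette is at (284,213) and the clogged one at (341,246). The larger blue decoy is at (440,215), the cup wheel at (192,275) and the pad at (262,302).

```bash
cat >> h.py <<'E'
def load(tag):
    z=np.load(f'pics/{tag}.npz'); return z['p'],z['d'],{k:z[k] for k in('fx','fy','cx','cy','rvec','tvec')}
def rays(m,u,v,fish=False):
    u=np.asarray(u,float);v=np.asarray(v,float)
    R=cv2.Rodrigues(np.asarray(m['rvec'],float))[0]
    if fish:
        dx=(u-m['cx'])/m['fx'];dy=(v-m['cy'])/m['fy'];r=np.hypot(dx,dy)+1e-9
        c=np.stack([np.sin(r)*dx/r,np.sin(r)*dy/r,np.cos(r)],-1)
    else: c=np.stack([(u-m['cx'])/m['fx'],(v-m['cy'])/m['fy'],np.ones_like(u)],-1)
    return -R.T@np.asarray(m['tvec'],float), c@R, c
def plane(m,u,v,z,fish=False):
    o,w,_=rays(m,u,v,fish); return o+w*((z-o[2])/w[...,2])[...,None]
def cloud(d,m,fish=False):
    v,u=np.mgrid[:384,:512]; o,w,c=rays(m,u,v,fish)
    X=o+w*(d/c[...,2])[...,None]; X[d<=0]=np.nan; return X
E
python3 - <<'E'
from h import *
for tag in('scene0','side0'):
    p,d,m=load(tag); X=cloud(d,m); hsv=cv2.cvtColor(p,cv2.COLOR_RGB2HSV)
    for name,lo,hi in(('blue',(105,120,50),(125,255,255)),('red',(172,150,80),(180,255,255)),('red2',(0,180,80),(5,255,255)),('yel',(20,120,80),(33,255,255)),('orange',(8,170,100),(19,255,255))):
        k=cv2.inRange(hsv,lo,hi); n,l,s,c=cv2.connectedComponentsWithStats(k)
        for i in range(1,n):
            if s[i,4]>25:
                q=X[(l==i)]; q=q[~np.isnan(q[:,0])]
                print(tag,name,s[i,:5],np.round(np.median(q,0),3),np.round(np.percentile(q,[2,98],axis=0),3).tolist())
p,d,m=load('scene0');cv2.imwrite('pics/c1.png',cv2.resize(p[90:220,50:220,::-1],None,fx=4.5,fy=4.5,interpolation=cv2.INTER_CUBIC))
cv2.imwrite('pics/c2.png',cv2.resize(p[170:290,240:390,::-1],None,fx=5,fy=5,interpolation=cv2.INTER_CUBIC))
E
```

```text
scene0 blue [ 253  183   62   62 1395] [0.511 0.227 0.08 ] [[0.411, 0.179, 0.025], [0.578, 0.273, 0.084]]
scene0 blue [ 388  183  106   69 3190] [0.335 0.569 0.115] [[0.199, 0.484, 0.026], [0.42, 0.689, 0.119]]
scene0 blue [448 203  10   6  31] [0.306 0.603 0.156] [[0.296, 0.59, 0.141], [0.318, 0.612, 0.162]]
scene0 blue [437 206  13   7  34] [0.326 0.584 0.144] [[0.311, 0.574, 0.137], [0.339, 0.598, 0.162]]
scene0 blue [ 329  262  183  122 2545] [0.51  0.585 0.07 ] [[0.491, 0.493, 0.007], [0.802, 0.818, 0.087]]
scene0 red2 [110 129   7  13  56] [ 0.562 -0.272  0.166] [[0.55, -0.286, 0.141], [0.569, -0.266, 0.17]]
scene0 red2 [ 404  327   93   49 1029] [0.624 0.72  0.071] [[0.599, 0.62, 0.048], [0.639, 0.814, 0.076]]
scene0 red2 [209 342  23  23 196] [0.876 0.265 0.006] [[0.864, 0.234, 0.002], [0.888, 0.294, 0.009]]
scene0 yel [ 441  135   71   80 3030] [0.039 0.667 0.041] [[-0.002, 0.571, 0.0], [0.134, 0.763, 0.097]]
scene0 yel [129 136  34  28 110] [ 0.538 -0.212  0.119] [[0.491, -0.231, 0.037], [0.58, -0.17, 0.125]]
scene0 yel [185 265  13  12 119] [0.746 0.094 0.029] [[0.73, 0.08
[... 460 characters left out ...]

side0 blue [204 183  61  26 696] [0.491 0.209 0.082] [[0.411, 0.171, 0.054], [0.57, 0.274, 0.084]]
side0 red2 [241 117  19  25 202] [0.619 0.7   0.071] [[0.604, 0.615, 0.05], [0.64, 0.836, 0.076]]
side0 red2 [353 187   7  11  45] [0.87  0.262 0.008] [[0.862, 0.232, 0.005], [0.882, 0.29, 0.01]]
side0 red2 [306 284  12  25 263] [ 0.552 -0.289  0.158] [[0.544, -0.292, 0.129], [0.562, -0.275, 0.17]]
side0 yel [331 218  11   7  66] [0.744 0.093 0.03 ] [[0.73, 0.078, 0.028], [0.757, 0.108, 0.033]]
side0 yel [260 258  56  33 234] [ 0.549 -0.182  0.122] [[0.489, -0.23, 0.043], [0.604, -0.13, 0.125]]
side0 orange [287 184  38  20 603] [0.716 0.279 0.012] [[0.665, 0.23, 0.008], [0.768, 0.335, 0.014]]
```

View pics/c1.png

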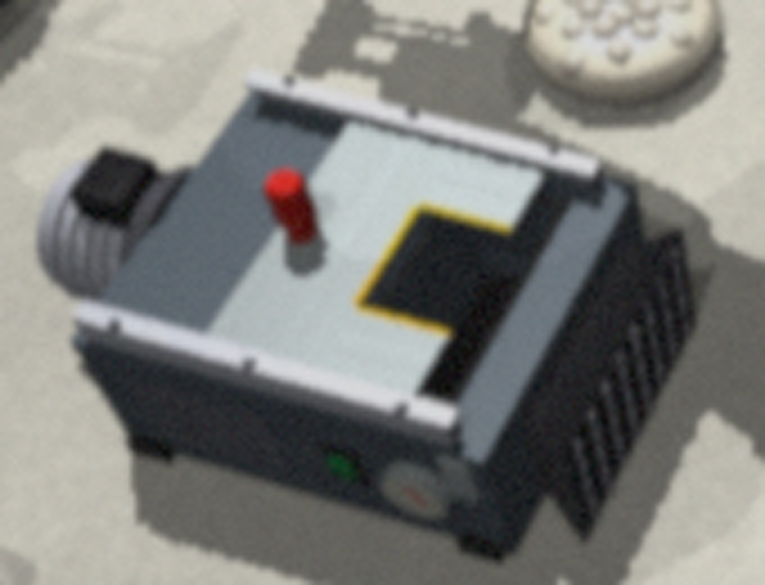

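View pics/c2.png

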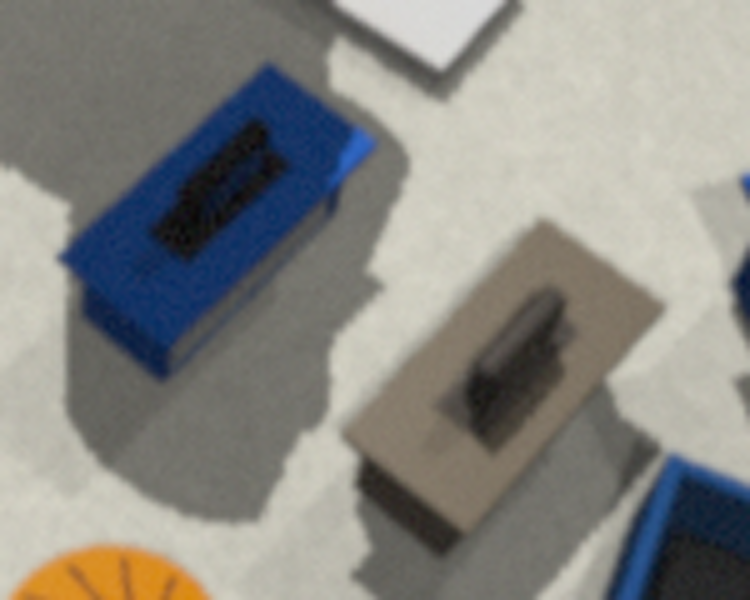

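The crops show the notch outlined in yellow, with a dark strip of open slot in front of the gate, so the gate is partly open. The blue rim and black fin of the clean cassette are also clear.

```bash
python3 - <<'E'
from h import *
from scipy.cluster.vq import kmeans2
P=[]
for tag in('scene0','side0'):
    p,d,m=load(tag); X=cloud(d,m)
    reg=(abs(X[...,0]-.54)<.2)&(X[...,1]>-.45)&(X[...,1]<0)
    k=reg&(X[...,2]>.1265)&(X[...,2]<.134); q=X[k]
    # bright aluminium
    br=p.mean(-1)[k]; q=q[br>150]
    # split
    mean=q.mean(0); u,s,vt=np.linalg.svd(q[:,:2]-mean[:2]); 
    # guess dir from lines: clusters along
    c,l=kmeans2(q[:,:2],2,minit='++',seed=1)
    # iterate line fits
    for it in range(20):
        L=[cv2.fitLine(q[l==i][:,:2].astype(np.float32),cv2.DIST_HUBER,0,.01,.01).ravel() for i in(0,1)]
        D=[abs((q[:,0]-a[2])*a[1]-(q[:,1]-a[3])*a[0]) for a in L]; l=(D[1]<D[0]).astype(int)
    for i,a in enumerate(L):
        t=(q[l==i][:,:2]-a[2:])@a[:2]
        print(tag,(l==i).sum(),'ang',np.degrees(np.arctan2(a[1],a[0])),'pt',a[2:],'ends',a[2:]+a[:2]*np.percentile(t,1),a[2:]+a[:2]*np.percentile(t,99),'perp',np.percentile(abs(D[i][l==i]),95))
    print('dist',(L[1][2]-L[0][2])*L[0][1]-(L[1][3]-L[0][3])*L[0][0])
E
```

```text
scene0 244 ang -78.29712 pt [ 0.44904333 -0.26439643] ends [ 0.42508513 -0.1487359 ] [ 0.47407105 -0.38522011] perp 0.007165856920572366
scene0 319 ang -78.12198 pt [ 0.6495087  -0.21950817] ends [ 0.62577099 -0.10665001] [ 0.67628282 -0.34680246] perp 0.006641137805522978
dist -0.20540322
side0 897 ang -78.21148 pt [ 0.45130625 -0.28707245] ends [ 0.42356843 -0.15416588] [ 0.47294571 -0.39075852] perp 0.00681746820587497
side0 701 ang -78.167854 pt [ 0.65223455 -0.24144238] ends [ 0.62422518 -0.10774375] [ 0.67464463 -0.34841358] perp 0.007223262277413177
dist -0.2060126
```

```bash
python3 - <<'E'
from h import *
a=np.radians(11.8); ex=np.array([np.cos(a),np.sin(a)]); ey=np.array([-np.sin(a),np.cos(a)])
O=np.mean([[.44904,-.26440],[.64951,-.21951],[.45131,-.28707],[.65223,-.24144]],0); O=O-ey*(O@ey)+ey*(-0.24)
# centre line by strips per camera
for A,B in(((.44904,-.26440),(.64951,-.21951)),((.45131,-.28707),(.65223,-.24144))):
    print('x centre comp',(np.array(A)@ex+np.array(B)@ex)/2)
for tag in('scene0','side0'):
    p,d,m=load(tag);X=cloud(d,m); g=p.mean(-1).astype(np.float32)
    R=cv2.Rodrigues(m['rvec'])[0]
    xc=np.mean([(.44904*ex[0]-.2644*ex[1]+.64951*ex[0]-.21951*ex[1])/2,(.45131*ex[0]-.28707*ex[1]+.65223*ex[0]-.24144*ex[1])/2])
    for z in(.110,.123):
      for bx in((-60,-50,0,50,60)):
        ys=np.arange(-.40,-.08,.002)   # ey coordinate
        W=np.c_[np.outer(np.ones_like(ys),ex*(xc+bx/1000))+np.outer(ys,ey),np.full_like(ys,z)]
        uv,_=cv2.projectPoints(W,m['rvec'],m['tvec'],np.array([[m['fx'],0,m['cx']],[0,m['fy'],m['cy']],[0,0,1]]),None); uv=uv[:,0].astype(np.float32)
        val=cv2.remap(g,uv[:,:1],uv[:,1:],cv2.INTER_LINEAR).ravel()
        gr=np.gradient(cv2.GaussianBlur(val[:,None],(1,3),1).ravel())
        k=[i for i in range(1,len(gr)-1) if abs(gr[i])>4 and abs(gr[i])>=abs(gr[i-1]) and abs(gr[i])>abs(gr[i+1])]
        print(tag,z,bx,[(round(ys[i]*1000),int(gr[i])) for i in k])
for t in('scene0','side0'):
    pass
k=[np.array(v) for v in((.562,-.272),(.5565,-.283))]
print('knob',[(v@ex,v@ey) for v in k],'cassette?')
E
```

```text
x centre comp 0.48818854273869416
x centre comp 0.48607055491758266
scene0 0.11 -60 [(-270, -35), (-244, 18), (-210, -18), (-152, 12), (-136, 6)]
scene0 0.11 -50 [(-334, -17), (-268, -16), (-244, 17), (-210, -19), (-158, 6), (-146, 7), (-134, 7)]
scene0 0.11 0 [(-398, -8), (-386, 5), (-374, 24), (-334, -29), (-244, 19), (-208, -19), (-168, 7), (-160, -9), (-152, 6), (-148, -5), (-140, 5), (-130, 15)]
scene0 0.11 50 [(-270, -38), (-244, 19), (-210, -19), (-162, 4), (-154, -6), (-148, 6), (-140, -4), (-132, 12), (-100, 21)]
scene0 0.11 60 [(-270, -38), (-244, 20), (-210, -19), (-168, 5), (-162, -8), (-154, 7), (-148, -6), (-142, 7), (-130, 14), (-100, 18)]
scene0 0.123 -60 [(-398, 5), (-262, -36), (-236, 18), (-204, -18), (-162, 5), (-150, 12)]
scene0 0.123 -50 [(-398, 4), (-262, -35), (-236, 18), (-204, -19), (-146, 11), (-130, 6)]
scene0 0.123 0 [(-396, -7), (-374, 27), (-326, -29), (-236, 18), (-204, -18), (-148, -4), (-140, 4), (-126, 14)]
scene0 0.123 50 [(-398, 4), (-262, -37), (-236, 19), (-204, -20), (-162, 8), (-154, -10), (-148, 6), (-140, -7), (-134, 5), (-126, 14), (-96, 18
[... 446 characters left out ...]
50, -15), (-242, 8), (-210, -9), (-180, 28), (-90, -14)]
side0 0.11 60 [(-394, 24), (-250, -22), (-240, 6), (-210, -10), (-180, 28), (-86, -13)]
side0 0.123 -60 [(-264, -24), (-256, 7), (-224, -10), (-194, 16)]
side0 0.123 -50 [(-264, -24), (-254, 6), (-224, -10), (-196, 20), (-102, -4)]
side0 0.123 0 [(-396, -26), (-362, 20), (-326, -23), (-256, 10), (-224, -9), (-196, 29), (-120, -14)]
side0 0.123 50 [(-264, -22), (-254, 7), (-224, -10), (-196, 29), (-104, -13)]
side0 0.123 60 [(-264, -22), (-254, 5), (-224, -11), (-196, 29), (-102, -12)]
knob [(np.float64(0.49450054638310004), np.float64(-0.38117871087826455)), (np.float64(0.48686731917465104), np.float64(-0.39082152386951313))] cassette?
```

```bash
python3 - <<'E'
from h import *
for tag in('scene0','side0'):
    p,d,m=load(tag); X=cloud(d,m); hsv=cv2.cvtColor(p,cv2.COLOR_RGB2HSV)
    blue=cv2.inRange(hsv,(105,120,50),(125,255,255))>0
    near=(X[...,0]>.38)&(X[...,0]<.62)&(X[...,1]>.13)&(X[...,1]<.31)
    k=near&blue&(X[...,2]>.074)
    q=plane(m,*np.nonzero(k)[::-1],.081)[:,:2]
    r=cv2.minAreaRect((q*1000).astype(np.float32)); print(tag,'rim',r,np.median(X[k][:,2]))
    f=near&(X[...,2]>.095); q=X[f]
    r=cv2.minAreaRect((q[:,:2]*1000).astype(np.float32)); print(' fin',r,q[:,2].max(),f.sum())
    t=near&(X[...,2]>.117); q=X[t]; print(' top fin',q.mean(0), cv2.minAreaRect((q[:,:2]*1000).astype(np.float32)),t.sum())
    a=np.radians(11.8); ex=np.array([np.cos(a),np.sin(a)]); ey=np.array([-np.sin(a),np.cos(a)])
    bx=X[...,:2]@ex-.487; by=X[...,:2]@ey+.2765
    mo=(abs(bx)<.1)&(by<-.215)&(by>-.40)&(X[...,2]>.02); print(' motor zmax',np.percentile(X[mo][:,2],99),by[mo].min(),by[mo].max())
    fl=(abs(bx)<.09)&(by<-.06)&(by>-.2)&(X[...,2]>.13); print('knob hi',X[fl][:,2].max())
    clog=(X[...,0]>.45)&(X[...,0]<.7)&(X[...,1]>.3)&(X[...,1]<.52)&(X[...,2]>.095)&(X[...,2]<.13);print(' clog fin',X[clog].mean(0),clog.sum())
E
```

```text
scene0 rim ((494.24273681640625, 225.8899383544922), (79.07289123535156, 173.8245086669922), 76.89015197753906) 0.0797730585973423
 fin ((493.7101745605469, 225.58413696289062), (15.880090713500977, 63.675594329833984), 79.09015655517578) 0.12499611250432174 193
 top fin [0.49391352 0.2254416  0.12132238] ((493.28466796875, 224.52593994140625), (14.135963439941406, 63.251407623291016), 78.21350860595703) 110
 motor zmax 0.12792549958855648 -0.2945702822111949 -0.21513452339393907
knob hi 0.1700197015126077
 clog fin [0.51227134 0.39923628 0.11722014] 182
side0 rim ((489.93560791015625, 220.55349731445312), (83.5381088256836, 165.81236267089844), 77.45580291748047) 0.08174209122760656
 fin ((489.74993896484375, 220.44537353515625), (16.74327278137207, 62.11513900756836), 76.35604858398438) 0.12525877122633433 254
 top fin [0.49017378 0.22014187 0.12171241] ((490.1251220703125, 220.45318603515625), (16.551063537597656, 61.38966369628906), 76.35604858398438) 92
 motor zmax 0.12867092579285058 -0.2722569368466246 -0.2150322909084913
knob hi 0.1713796901971576
 clog fin [0.5052449  0.39262599 0.11074376] 199
```

```bash
python3 -m inch '[[[0,0,0,0,0,5.6],[10,-4,0,0,0,0],[20,-9,0,0,0,0],[30,-13,0,0,0,0],[34,-15,0,0,0,0],[34,-15,0,0,0,0],[34,-15,0,0,0,0],[34,-15,0,0,0,0],[34,-15,0,0,0,0],[34,-15,0,0,0,0],[34,-15,0,0,0,0],[34,-15,0,0,0,0],[34,-14,0,0,0,0],[34,-11,0,0,0,0],[20,-6,0,0,0,0],[10,0,0,0,0,0],[0,0,0,0,0,0],[0,0,0,0,0,0]]]' 60 30
python3 - <<'E'
from h import *
s=ctrl.sense();print(s['t'],s['ee_pos'],s['tcp_rot'].round(3).tolist())
p,d,m=shot('wrist','w1')
E
```

```text
t: 1.65
ee_pos: [0.5563, -0.2874, 0.2383]
tcp_rot: [[0.978, 0.206, -0.001], [0.206, -0.978, 0.0], [-0.001, -0.0, -1.0]]
ft_force: [-0.3, 0.1, 0.2]
grip_width: 0.685
1.65 [ 0.55633484 -0.28736008  0.23828198] [[0.978, 0.206, -0.001], [0.206, -0.978, 0.0], [-0.001, -0.0, -1.0]]
```

View pics/w1.png

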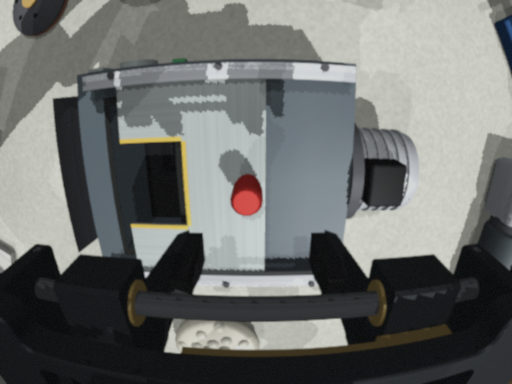

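The wrist view looks straight down on the gate, with the knob at (247,195), the yellow notch at (120–187,140–228) and the slot's dark inside visible at (150–185,155–220).

```bash
python3 - <<'E'
from h import *
p,d,m=load('w1'); X=cloud(d,m,True); hsv=cv2.cvtColor(p,cv2.COLOR_RGB2HSV)
a=np.radians(11.8); ex=np.array([np.cos(a),np.sin(a)]); ey=np.array([-np.sin(a),np.cos(a)])
B=lambda P:np.c_[np.atleast_2d(P)[:,:2]@ex-.487,np.atleast_2d(P)[:,:2]@ey+.2765]*1000
k=(cv2.inRange(hsv,(0,150,80),(8,255,255))|cv2.inRange(hsv,(172,150,80),(180,255,255)))>0
q=X[k];q=q[np.isfinite(q[:,0])];print('red z',np.percentile(q[:,2],[2,50,98]))
k2=k&(X[...,2]>.160);v,u=np.nonzero(k2)
for mm,e in((k2,0),):
    P=plane(m,u,v,.169,True); (c,r)=cv2.minEnclosingCircle((P[:,:2]*1000).astype(np.float32));print('knob top',c,r,B(np.array(c)/1000))
# yellow
y=cv2.inRange(hsv,(20,120,80),(33,255,255)); n,l,s,c=cv2.connectedComponentsWithStats(y)
for i in range(1,n):
    if s[i,4]>30: vv,uu=np.nonzero(l==i); b=B(plane(m,uu,vv,.123,True)); print('yel',s[i],np.percentile(b,[1,99],axis=0).round(1))
# channels
al=(X[...,2]>.126)&(X[...,2]<.135)&(p.mean(-1)>140)
b=B(X[al]); 
for sg in(1,-1):
    t=b[(b[:,0]*sg>85)&(b[:,0]*sg<120)&(abs(b[:,1])<150)]; 
    if len(t): print('chan',sg,len(t),t[:,0].mean(),np.percentile(t[:,0],[2,98]),np.polyfit(t[:,1],t[:,0],1))
g=p.mean(-1).astype(np.float32)
zz=np.nan_to_num(X[...,2])
for row in(90,105,120,170,190,205,240,255):
    vals=g[row-2:row+3,60:210].mean(0); gr=np.gradient(vals)
    ii=[i for i in range(1,len(gr)-1) if abs(gr[i])>6 and abs(gr[i])>=abs(gr[i-1]) and abs(gr[i])>abs(gr[i+1])]
    for z in(.11,.123): print(row,z,[(i+60,int(gr[i]),B(plane(m,[i+60.],[row*1.],z,True))[0].round().tolist()) for i in ii])
cv2.imwrite('pics/c3.png',cv2.resize(p[60:290,50:260,::-1],None,fx=2.6,fy=2.6,interpolation=cv2.INTER_CUBIC))
E
```

```text
red z [0.13957244 0.1674795  0.16933877]
knob top (557.9524536132812, -279.6675720214844) 12.795440673828125 [[   1.97054702 -111.35653983]]
yel [23  0 12  7 46] [[201.4 118.1]
 [211.6 136.3]]
yel [119 137  71  91 768] [[-45.8 -53.9]
 [ 43.5  10.4]]
yel [128 310   6  13  33] [[-184.5   36.7]
 [-163.9   41.3]]
chan 1 1438 102.38241640357802 [ 95.09459661 108.14248319] [-4.82646062e-03  1.01976362e+02]
chan -1 948 -103.93925605918628 [-111.16795376  -97.19048807] [ 7.54953547e-03 -1.03163014e+02]
90 0.11 [(77, -47, [97.0, 65.0]), (82, 14, [96.0, 58.0]), (91, -8, [95.0, 47.0]), (116, 22, [92.0, 18.0]), (122, -11, [91.0, 11.0])]
90 0.123 [(77, -47, [96.0, 56.0]), (82, 14, [95.0, 50.0]), (91, -8, [94.0, 39.0]), (116, 22, [91.0, 11.0]), (122, -11, [90.0, 5.0])]
105 0.11 [(77, 25, [81.0, 66.0]), (95, -10, [79.0, 43.0]), (104, -12, [78.0, 32.0]), (116, 48, [77.0, 18.0]), (121, -27, [76.0, 13.0]), (173, 7, [73.0, -41.0])]
105 0.123 [(77, 25, [81.0, 57.0]), (95, -10, [79.0, 35.0]), (104, -12, [78.0, 25.0]), (116, 48, [77.0, 12.0]), (121, -27, [76.0, 7.0]), (173, 7, [73.0, -45.0])]
120 0.11 [(7
[... 1448 characters left out ...]
, (94, 24, [-73.0, 70.0]), (98, -25, [-72.0, 64.0]), (121, -21, [-70.0, 33.0]), (133, 60, [-69.0, 17.0]), (173, -40, [-67.0, -30.0]), (202, 57, [-66.0, -62.0])]
240 0.123 [(75, -56, [-67.0, 89.0]), (94, 24, [-65.0, 61.0]), (98, -25, [-65.0, 56.0]), (121, -21, [-63.0, 26.0]), (133, 60, [-62.0, 11.0]), (173, -40, [-60.0, -34.0]), (202, 57, [-59.0, -65.0])]
255 0.11 [(78, -28, [-96.0, 101.0]), (102, -23, [-93.0, 64.0]), (111, -11, [-91.0, 51.0]), (136, 49, [-89.0, 17.0]), (162, -43, [-87.0, -15.0]), (204, 52, [-85.0, -63.0])]
255 0.123 [(78, -28, [-87.0, 90.0]), (102, -23, [-84.0, 55.0]), (111, -11, [-83.0, 43.0]), (136, 49, [-81.0, 11.0]), (162, -43, [-79.0, -20.0]), (204, 52, [-77.0, -66.0])]
```

View pics/c3.png

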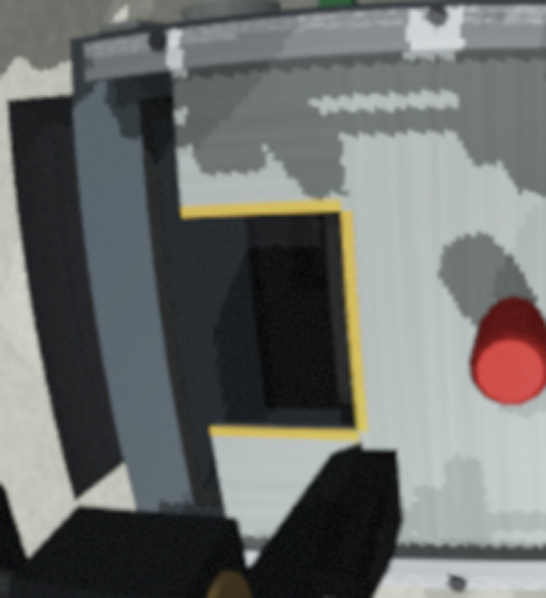

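```bash
python3 -m inch '[[[2,-8,0,0,0,0],[0,0,10,0,0,0],[0,0,20,0,0,0],[0,0,25,0,0,0],[0,0,25,0,0,0],[0,0,15,0,0,0],[0,0,7,0,0,0],[0,0,0,0,0,0],[0,0,0,0,0,0]]]' 60 30
python3 -m inch '[[[0,0,0,0,0,0],[0,0,0,0,0,0],[0,0,0,0,0,0],[0,0,0,0,0,0],[0,0,0,0,0,0],[0,0,0,0,0,0]]]' 0 30
```

```text
t: 2.45
ee_pos: [0.5568, -0.2796, 0.1369]
tcp_rot: [[0.979, 0.204, -0.0], [0.204, -0.979, -0.0], [-0.0, 0.0, -1.0]]
ft_force: [0.8, 0.4, 0.8]
grip_width: 0.682
t: 2.95
ee_pos: [0.5572, -0.2792, 0.1372]
tcp_rot: [[0.979, 0.205, 0.0], [0.205, -0.979, -0.0], [0.0, 0.0, -1.0]]
ft_force: [-0.5, 1.7, 2.2]
grip_width: 0.284
```

```bash
python3 -m inch '[[[0,4,0,0,0,0],[0,8,0,0,0,0],[0,10,0,0,0,0],[0,10,0,0,0,0],[0,10,0,0,0,0],[0,10,0,0,0,0],[0,7,0,0,0,0],[0,3,0,0,0,0],[0,1,0,0,0,0],[0,1,0,0,0,0],[0,0,0,0,0,0],[0,0,0,0,0,0]]]' 
python3 -m inch '[[[0,1,0,0,0,0],[0,1,0,0,0,0],[0,1,0,0,0,0],[0,0,0,0,0,0],[0,0,0,0,0,0]]]'
```

```text
t: 3.95
ee_pos: [0.5706, -0.343, 0.1372]
tcp_rot: [[0.979, 0.204, 0.001], [0.204, -0.979, -0.001], [0.001, 0.002, -1.0]]
ft_force: [1.1, 0.4, 4.6]
grip_width: 0.286
t: 4.37
ee_pos: [0.5711, -0.3453, 0.1372]
tcp_rot: [[0.979, 0.204, 0.001], [0.204, -0.979, -0.001], [0.001, 0.001, -1.0]]
ft_force: [-0.0, 1.7, 5.3]
grip_width: 0.286
```

```bash
python3 -m inch '[[[0,1,0,0,0,0],[0,1,0,0,0,0],[0,0,0,0,0,0],[0,0,0,0,0,0]]]' 
python3 -m inch '[[[0,1,0,0,0,0],[0,1,0,0,0,0],[0,0,0,0,0,0],[0,0,0,0,0,0]]]'
python3 -m inch '[[[0,1,0,0,0,0],[0,0,0,0,0,0],[0,0,0,0,0,0]]]'
```

```text
t: 4.7
ee_pos: [0.5715, -0.3472, 0.1371]
tcp_rot: [[0.979, 0.204, 0.001], [0.204, -0.979, -0.001], [0.001, 0.001, -1.0]]
ft_force: [0.8, 1.4, 5.0]
grip_width: 0.283
t: 5.03
ee_pos: [0.5719, -0.3492, 0.1371]
tcp_rot: [[0.979, 0.204, 0.001], [0.204, -0.979, -0.001], [0.001, 0.001, -1.0]]
ft_force: [0.4, 1.9, 6.1]
grip_width: 0.282
t: 5.28
ee_pos: [0.5721, -0.3501, 0.1372]
tcp_rot: [[0.979, 0.204, 0.001], [0.204, -0.979, -0.001], [0.001, 0.001, -1.0]]
ft_force: [0.6, 1.8, 5.5]
grip_width: 0.284
```

```bash
python3 -m inch '[[[0,1,0,0,0,0],[0,1,0,0,0,0],[0,0,0,0,0,0],[0,0,0,0,0,0]]]' 
python3 -m inch '[[[0,1,0,0,0,0],[0,1,0,0,0,0],[0,0,0,0,0,0],[0,0,0,0,0,0]]]'
```

```text
t: 5.62
ee_pos: [0.5724, -0.3512, 0.1371]
tcp_rot: [[0.979, 0.205, 0.0], [0.205, -0.979, 0.001], [0.0, -0.001, -1.0]]
ft_force: [-1.4, 4.6, 7.0]
grip_width: 0.285
t: 5.95
ee_pos: [0.5724, -0.3512, 0.1371]
tcp_rot: [[0.979, 0.205, -0.002], [0.205, -0.979, 0.004], [-0.001, -0.005, -1.0]]
ft_force: [-3.3, 11.6, 12.3]
grip_width: 0.284
```

The knob met its stop: the TCP held still while the force rose. I'll release it and look at the bare slot.

```bash
python3 -m inch '[[[0,-1.5,0,0,0,0],[0,0,0,0,0,0],[0,0,0,0,0,0],[0,0,0,0,0,0],[0,0,-10,0,0,0],[0,0,-20,0,0,0],[0,0,-30,0,0,0],[0,-10,-40,0,0,0],[0,-25,-30,0,0,0],[0,-30,-20,0,0,0],[0,-30,0,0,0,0],[0,-30,0,0,0,0],[0,-25,0,0,0,0],[0,-10,0,0,0,0],[0,0,0,0,0,0],[0,0,0,0,0,0]]]' 60 30
python3 - <<'E'
from h import *
shot('wrist','w2');shot('scene','s2')
E
```

```text
t: 7.28
ee_pos: [0.5399, -0.1961, 0.2873]
tcp_rot: [[0.979, 0.205, 0.001], [0.205, -0.979, -0.001], [0.001, 0.001, -1.0]]
ft_force: [-0.2, -0.3, 0.0]
grip_width: 0.682
```

View pics/w2.png

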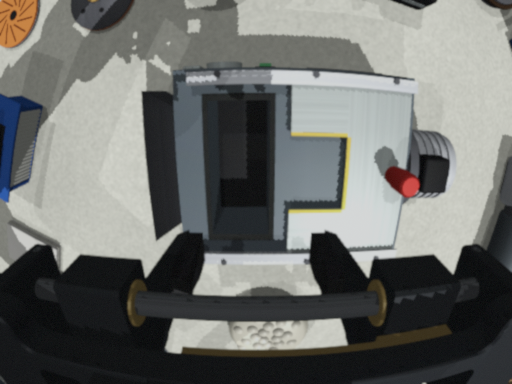

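The wrist view shows the gate fully aside, with the knob at (404,182). The whole slot mouth is bare: columns 205–275, rows 95–240.

```bash
python3 - <<'E'
from h import *
p,d,m=load('w2'); X=cloud(d,m,True)
a=np.radians(11.8); ex=np.array([np.cos(a),np.sin(a)]); ey=np.array([-np.sin(a),np.cos(a)])
B=lambda P:np.c_[np.atleast_2d(P)[:,:2]@ex-.487,np.atleast_2d(P)[:,:2]@ey+.2765]*1000
g=p.mean(-1).astype(np.float32)
for row in range(100,235,15):
    vals=g[row-1:row+2,165:300].mean(0); gr=np.gradient(vals)
    ii=[i for i in range(1,len(gr)-1) if abs(gr[i])>6 and abs(gr[i])>=abs(gr[i-1]) and abs(gr[i])>abs(gr[i+1])]
    print(row,[(i+165,int(gr[i]),B(plane(m,[i+165.],[row*1.],.11,True))[0].round(1).tolist()) for i in ii])
for col in range(212,275,10):
    vals=g[60:260,col-1:col+2].mean(1); gr=np.gradient(vals)
    ii=[i for i in range(1,len(gr)-1) if abs(gr[i])>5 and abs(gr[i])>=abs(gr[i-1]) and abs(gr[i])>abs(gr[i+1])]
    print('c',col,[(i+60,int(gr[i]),B(plane(m,[col*1.],[i+60.],.11,True))[0].round(1).tolist()) for i in ii])
# depth: below top
k=(X[...,2]<.09)&(abs(B(X.reshape(-1,3)).reshape(384,512,2)[...,0])<85)&(abs(B(X.reshape(-1,3)).reshape(384,512,2)[...,1])<45)
v,u=np.nonzero(k); b=B(plane(m,u,v,.11,True)); print('deep',len(b),np.percentile(b,[1,99],axis=0)); print(cv2.minAreaRect(b.astype(np.float32)))
hsv=cv2.cvtColor(p,cv2.COLOR_RGB2HSV);k=(cv2.inRange(hsv,(0,150,80),(8,255,255))>0)&(X[...,2]>.16);v,u=np.nonzero(k);print('knob',cv2.minEnclosingCircle(B(plane(m,u,v,.169,True)).astype(np.float32)))
y=cv2.inRange(hsv,(20,120,80),(33,255,255)); n,l,s,c=cv2.connectedComponentsWithStats(y)
for i in range(1,n):
    if s[i,4]>30: vv,uu=np.nonzero(l==i); b=B(plane(m,uu,vv,.123,True)); print('yel',s[i],np.percentile(b,[1,99],axis=0).round(1))
top=(abs(X[...,2]-.110)<.004); bb=B(X[top]); bb=bb[(abs(bb[:,0])<70)&(bb[:,1]>20)&(bb[:,1]<90)];print('top strip y',np.percentile(bb[:,1],[1,5,95,99]))
cv2.imwrite('pics/c4.png',cv2.resize(p[60:270,140:350,::-1],None,fx=2.8,fy=2.8,interpolation=cv2.INTER_CUBIC))
E
```

```text
100 [(172, 17, [79.8, 66.1]), (178, 11, [79.4, 59.2]), (201, -20, [78.3, 33.4]), (275, 24, [77.4, -46.4]), (287, -19, [77.7, -59.4]), (291, 44, [77.8, -63.7])]
115 [(173, 22, [63.0, 65.5]), (202, -24, [61.8, 32.6]), (246, -8, [61.0, -15.3]), (275, 26, [61.1, -46.6]), (287, -15, [61.3, -59.6]), (291, 50, [61.4, -64.0])]
130 [(174, 20, [46.1, 65.1]), (202, -23, [45.1, 33.1]), (246, -8, [44.5, -15.3]), (267, 6, [44.6, -38.1]), (275, 26, [44.6, -46.8]), (287, -8, [44.8, -59.9]), (291, 38, [44.9, -64.3])]
145 [(175, 23, [29.0, 64.9]), (203, -26, [28.3, 32.6]), (246, -9, [27.9, -15.2]), (275, 26, [28.0, -47.0])]
160 [(176, 23, [11.7, 64.8]), (204, -24, [11.2, 32.2]), (246, -10, [10.9, -15.1]), (274, 28, [11.0, -46.2])]
175 [(177, 24, [-6.1, 64.9]), (204, -23, [-6.3, 33.0]), (247, -7, [-6.4, -16.1]), (266, 7, [-6.4, -37.5]), (274, 35, [-6.3, -46.5])]
190 [(178, 26, [-24.3, 65.1]), (205, -24, [-24.3, 32.7]), (219, -7, [-24.3, 16.3]), (274, 33, [-24.2, -46.9])]
205 [(179, 22, [-43.2, 65.6]), (206, -24, [-42.9, 32.6]), (216, -6, [-42.8, 20.6]), (273, 30, [-42.6, -46.1]), (284, -22, [-42.6, -59
[... 1533 characters left out ...]
32.5]), (206, 7, [-43.9, -33.3]), (253, 44, [-107.3, -33.8])]
c 272 [(66, -19, [114.4, -43.0]), (69, 51, [111.1, -43.0]), (74, -9, [105.7, -43.0]), (79, 6, [100.2, -43.1]), (84, -40, [94.8, -43.1]), (93, -19, [85.0, -43.2]), (238, -6, [-86.0, -45.9]), (253, 45, [-107.4, -46.4])]
deep 7206 [[-68.50551859 -39.42397276]
 [ 76.24367367  23.49371374]]
((3.217987060546875, -7.870819091796875), (64.61076354980469, 148.52587890625), 89.99724578857422)
knob ((2.2218778133392334, -181.07054138183594), 13.926774978637695)
yel [292 133  58  75 320] [[ -38.9 -127.3]
 [  43.8  -65.2]]
yel [289 210  51   2  89] [[ -45.2 -121.2]
 [ -43.6  -63.6]]
top strip y [27.17105889 28.44520119 63.02524207 64.71351515]
```

View pics/c4.png

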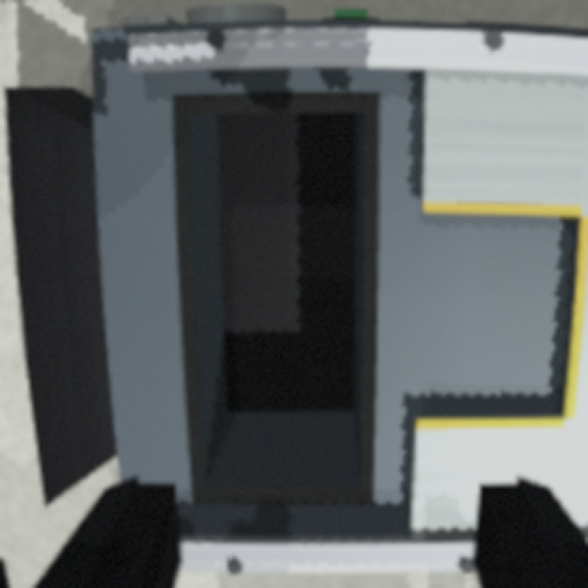

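```bash
python3 -m inch '[[[1,-10,0,0,0,0],[2,-25,0,0,0,0],[4,-35,0,0,0,0],[4,-38,0,0,0,0],[4,-38,0,0,0,0],[4,-38,0,0,0,0],[4,-38,0,0,0,0],[4,-38,0,0,0,0],[4,-38,0,0,0,0],[3,-38,0,0,0,0],[3,-38,0,0,0,0],[2,-30,0,0,0,0],[0,-16,0,0,0,6.2],[0,0,0,0,0,6.2],[0,0,0,0,0,6.2],[0,0,0,0,0,6.2],[0,0,0,0,0,0],[0,0,0,0,0,0]]]' 50 40
python3 - <<'E'
from h import *
p,d,m=shot('wrist','w3'); X=cloud(d,m,True); hsv=cv2.cvtColor(p,cv2.COLOR_RGB2HSV)
print(ctrl.sense()['ee_pos'])
blue=cv2.inRange(hsv,(105,120,50),(125,255,255))>0
near=(X[...,0]>.35)&(X[...,0]<.65)&(X[...,1]>.1)&(X[...,1]<.33)
k=near&blue&(X[...,2]>.074)
q=plane(m,*np.nonzero(k)[::-1],.081,True)[:,:2]
print('rim',cv2.minAreaRect((q*1000).astype(np.float32)),np.median(X[k][:,2]))
t=near&(X[...,2]>.117); q=plane(m,*np.nonzero(t)[::-1],.123,True)
print(' top fin',cv2.minAreaRect((q[:,:2]*1000).astype(np.float32)),t.sum(),np.median(X[t][:,2]))
E
```

```text
t: 8.88
ee_pos: [0.4919, 0.2234, 0.2865]
tcp_rot: [[0.975, -0.222, -0.0], [-0.222, -0.975, -0.0], [-0.0, 0.0, -1.0]]
ft_force: [0.0, 0.2, 0.2]
grip_width: 0.569
[0.49197019 0.22335793 0.28654157]
rim ((476.91015625, 382.3600769042969), (184.54107666015625, 443.460693359375), 4.962471008300781) 0.0803407728010295
 top fin ((205.2495574951172, 287.5066223144531), (1468.8009033203125, 647.7612915039062), 77.21029663085938) 58221 0.37360821787693893
```

View pics/w3.png

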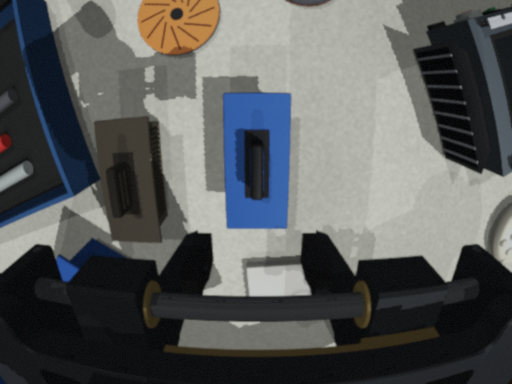

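The clean cassette's rim is at (224–291,93–228) with its fin at (257,165), straight below the tool and aligned with it.

```bash
python3 - <<'E'
from h import *
p,d,m=load('w3'); X=cloud(d,m,True); hsv=cv2.cvtColor(p,cv2.COLOR_RGB2HSV)
box=np.zeros((384,512),bool);box[80:240,210:300]=1
k=box&(cv2.inRange(hsv,(100,100,40),(128,255,255))>0)&(abs(X[...,2]-.081)<.006)
print('rim',cv2.minAreaRect((plane(m,*np.nonzero(k)[::-1],.081,True)[:,:2]*1000).astype(np.float32)),np.median(X[k][:,2]))
t=box&(X[...,2]>.118)&(X[...,2]<.13); print('fin',cv2.minAreaRect((plane(m,*np.nonzero(t)[::-1],.123,True)[:,:2]*1000).astype(np.float32)),t.sum(),np.median(X[t][:,2]))
E
```

```text
rim ((490.8492431640625, 223.00640869140625), (78.5468521118164, 170.11431884765625), 77.11136627197266) 0.08032857453622011
fin ((491.2010192871094, 222.84707641601562), (13.799651145935059, 61.44529724121094), 76.90721893310547) 683 0.12187098990198247
```

```bash
python3 -m inch '[[[-1,0.7,10,0,0,0],[0,0,25,0,0,0],[0,0,30,0,0,0],[0,0,30,0,0,0],[0,0,30,0,0,0],[0,0,30,0,0,0],[0,0,20,0,0,0],[0,0,12,0,0,0],[0,0,6,0,0,0],[0,0,3,0,0,0],[0,0,0,0,0,0],[0,0,0,0,0,0]]]' 50 40
python3 -m inch '[[[0,0,0,0,0,0],[0,0,0,0,0,0],[0,0,0,0,0,0],[0,0,0,0,0,0],[0,0,0,0,0,0],[0,0,0,0,0,0]]]' 0 40
```

```text
t: 9.93
ee_pos: [0.4916, 0.2233, 0.0919]
tcp_rot: [[0.974, -0.225, 0.002], [-0.225, -0.974, 0.0], [0.002, -0.001, -1.0]]
ft_force: [-0.1, 0.8, -0.8]
grip_width: 0.566
t: 10.43
ee_pos: [0.4907, 0.2232, 0.0908]
tcp_rot: [[0.974, -0.225, 0.0], [-0.225, -0.974, 0.0], [0.0, -0.0, -1.0]]
ft_force: [0.4, -0.8, -1.0]
grip_width: 0.157
```

```bash
python3 -m inch '[[[0,0,-4,0,0,0],[0,0,-10,0,0,0],[0,0,-20,0,0,0],[0,0,-25,0,0,0],[0,0,-25,0,0,0],[0,0,-25,0,0,0],[0,0,-25,0,0,0],[0,0,-20,0,0,0],[0,0,-12,0,0,0],[0,0,-4,0,0,0],[0,0,0,0,0,0],[0,0,0,0,0,0]]]'
python3 -m inch '[[[1.7,5,0,0,0,0],[4.2,12,0,0,0,0],[7,20,0,0,0,0],[8.7,25,0,0,0,0],[9.8,28,0,0,0,0],[9.8,28,0,0,0,0],[9.8,28,0,0,0,0],[9.8,28,0,0,0,0],[9.8,28,0,0,0,0],[9.8,28,0,0,0,0],[9.8,28,0,0,0,0],[9.8,28,0,0,0,0],[9.8,28,0,0,0,0],[8.7,25,0,0,0,0],[7,20,0,0,0,0],[4.2,12,0,0,0,0],[2.6,9,0,0,0,0],[0,0,0,0,0,0],[0,0,0,0,0,0]]]'
python3 -m inch '[[[0,0,0,0,0,-2],[0,0,0,0,0,-4],[0,0,0,0,0,-5],[0,0,0,0,0,-5],[0,0,0,0,0,-5],[0,0,0,0,0,-2.5],[0,0,0,0,0,-1.3],[0,0,0,0,0,0],[0,0,0,0,0,0]]]'
python3 - <<'E'
from h import *
print(ctrl.sense()['ee_pos'])
shot('wrist','w4');shot('scene','s4');shot('side','d4')
E
```

```text
t: 11.43
ee_pos: [0.49, 0.223, 0.2595]
tcp_rot: [[0.974, -0.225, -0.002], [-0.225, -0.974, -0.0], [-0.002, 0.001, -1.0]]
ft_force: [0.1, 0.6, -3.7]
grip_width: 0.158
t: 13.02
ee_pos: [0.5337, -0.1766, 0.2602]
tcp_rot: [[0.974, -0.225, -0.001], [-0.225, -0.974, 0.001], [-0.001, -0.001, -1.0]]
ft_force: [-0.4, 0.5, -3.9]
grip_width: 0.157
t: 13.77
ee_pos: [0.5342, -0.176, 0.2608]
tcp_rot: [[0.979, 0.204, 0.0], [0.204, -0.979, 0.0], [0.0, -0.0, -1.0]]
ft_force: [-0.0, -0.1, -4.0]
grip_width: 0.154
[ 0.53415155 -0.17601821  0.26075676]
```

View pics/w4.png

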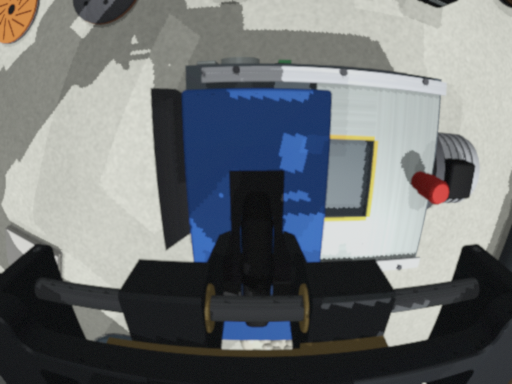

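View pics/d4.png

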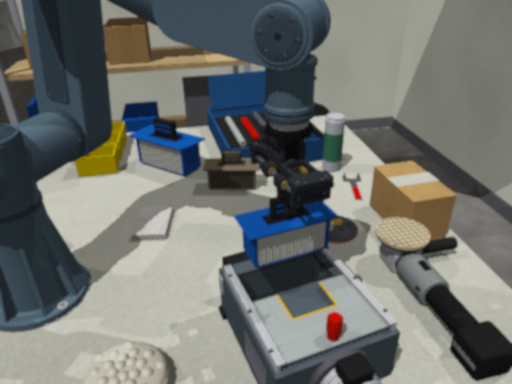

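The wrist view shows the cassette held square over the slot (blue rim at 185–330, 90–262). In the side view it hangs upright above the box. I'll check its tilt from depth.

```bash
python3 - <<'E'
from h import *
a=np.radians(11.8); ex=np.array([np.cos(a),np.sin(a)]); ey=np.array([-np.sin(a),np.cos(a)])
for tag,f in(('w4',1),('d4',0),('s4',0)):
    p,d,m=load(tag); X=cloud(d,m,bool(f)); hsv=cv2.cvtColor(p,cv2.COLOR_RGB2HSV)
    k=(cv2.inRange(hsv,(100,100,40),(128,255,255))>0)&(abs(X[...,2]-.251)<.007)&(np.hypot(X[...,0]-.534,X[...,1]+.177)<.13)
    q=X[k]; bx=q[:,:2]@ex-.4865;by=q[:,:2]@ey+.2831
    A=np.c_[bx,by,np.ones(len(q))]; c=np.linalg.lstsq(A,q[:,2],rcond=None)[0]
    print(tag,len(q),'slopes deg',np.degrees(c[:2]),c[2],cv2.minAreaRect((np.c_[bx,by]*1000).astype(np.float32)),np.percentile(np.c_[bx,by],[1,99],axis=0).round(4).tolist())
E
```

```text
w4 19594 slopes deg [-0.02994331  0.11687318] 0.2503042353498558 ((-0.5857009887695312, 1.0170631408691406), (173.68209838867188, 80.52845764160156), 0.06176397204399109) [[-0.0828, -0.0374], [0.0854, 0.0398]]
d4 1775 slopes deg [0.02623574 1.01926819] 0.251158806084697 ((-1.51983642578125, -0.9689712524414062), (81.18006134033203, 171.82310485839844), 89.89549255371094) [[-0.0865, -0.0396], [0.0813, 0.0375]]
s4 854 slopes deg [0.08376062 0.21224582] 0.24935603114168792 ((12.575004577636719, 2.1981887817382812), (155.2382354736328, 80.49147033691406), 0.19123269617557526) [[-0.0401, -0.0352], [0.0884, 0.042]]
```

```bash
python3 -m inch '[[[0,1.3,5,0,0,0],[0,0,10,0,0,0],[0,0,12,0,0,0],[0,0,12,0,0,0],[0,0,6,0,0,0],[0,0,3,0,0,0],[0,0,0,0,0,0],[0,0,0,0,0,0],[0,0,0,0,0,0]]]'
```

```text
t: 14.67
ee_pos: [0.5348, -0.1784, 0.2133]
tcp_rot: [[0.979, 0.205, 0.001], [0.205, -0.979, -0.001], [0.001, 0.001, -1.0]]
ft_force: [-0.1, 0.0, -2.8]
grip_width: 0.151
```

```bash
python3 -m inch '[[[0,-0.5,3,0,0,0],[0,0,3,0,0,0],[0,0,3,0,0,0],[0,0,3,0,0,0],[0,0,3,0,0,0],[0,0,3,0,0,0],[0,0,3,0,0,0],[0,0,0,0,0,0],[0,0,0,0,0,0]]]'
```

```text
t: 15.42
ee_pos: [0.5342, -0.1776, 0.1915]
tcp_rot: [[0.979, 0.205, -0.0], [0.205, -0.979, 0.0], [-0.0, -0.0, -1.0]]
ft_force: [-0.9, -0.3, -3.1]
grip_width: 0.159
```

```bash
python3 -m inch '[[[0,0,4,0,0,0],[0,0,4,0,0,0],[0,0,4,0,0,0],[0,0,4,0,0,0],[0,0,4,0,0,0],[0,0,4,0,0,0],[0,0,4,0,0,0],[0,0,0,0,0,0],[0,0,0,0,0,0]]]'
python3 -m inch '[[[0,0,4,0,0,0],[0,0,4,0,0,0],[0,0,4,0,0,0],[0,0,4,0,0,0],[0,0,4,0,0,0],[0,0,3,0,0,0],[0,0,3,0,0,0],[0,0,2,0,0,0],[0,0,0,0,0,0],[0,0,0,0,0,0]]]'
```

```text
t: 16.17
ee_pos: [0.5341, -0.1776, 0.1633]
tcp_rot: [[0.979, 0.205, -0.001], [0.205, -0.979, 0.0], [-0.001, -0.001, -1.0]]
ft_force: [-0.3, -0.8, -2.6]
grip_width: 0.155
t: 17.0
ee_pos: [0.5343, -0.1777, 0.1356]
tcp_rot: [[0.979, 0.205, -0.0], [0.205, -0.979, 0.0], [-0.0, -0.0, -1.0]]
ft_force: [-0.1, -0.3, -3.8]
grip_width: 0.158
```

Seating should come at about TCP z = 0.126, so I'm slowing down.

```bash
python3 -m inch '[[[0,0,1,0,0,0],[0,0,1,0,0,0],[0,0,1,0,0,0],[0,0,1,0,0,0],[0,0,1,0,0,0],[0,0,1,0,0,0],[0,0,1,0,0,0],[0,0,0,0,0,0],[0,0,0,0,0,0]]]'
python3 -m inch '[[[0,0,0.7,0,0,0],[0,0,0.7,0,0,0],[0,0,0.6,0,0,0],[0,0,0,0,0,0],[0,0,0,0,0,0]]]'
```

```text
t: 17.75
ee_pos: [0.5342, -0.1777, 0.1286]
tcp_rot: [[0.979, 0.205, -0.0], [0.205, -0.979, 0.0], [-0.0, -0.0, -1.0]]
ft_force: [-0.4, -0.1, -3.6]
grip_width: 0.153
t: 18.17
ee_pos: [0.5342, -0.1777, 0.1267]
tcp_rot: [[0.979, 0.205, -0.0], [0.205, -0.979, 0.0], [-0.0, -0.0, -1.0]]
ft_force: [0.0, 0.2, -3.3]
grip_width: 0.155
```

```bash
python3 -m inch '[[[0,0,0.5,0,0,0],[0,0,0.5,0,0,0],[0,0,0,0,0,0],[0,0,0,0,0,0]]]'
python3 -m inch '[[[0,0,0.5,0,0,0],[0,0,0.5,0,0,0],[0,0,0,0,0,0],[0,0,0,0,0,0]]]'
```

```text
t: 18.5
ee_pos: [0.5344, -0.1777, 0.1259]
tcp_rot: [[0.979, 0.205, 0.0], [0.205, -0.979, -0.0], [0.0, 0.0, -1.0]]
ft_force: [0.1, 0.9, -2.5]
grip_width: 0.153
t: 18.83
ee_pos: [0.5344, -0.1777, 0.1258]
tcp_rot: [[0.979, 0.205, 0.0], [0.205, -0.979, -0.0], [0.0, 0.0, -1.0]]
ft_force: [-3.8, 3.0, 6.8]
grip_width: 0.157
```

```bash
python3 -m inch '[[[0,0,-0.8,0,0,0],[0,0,0,0,0,0],[0,0,0,0,0,0]]]'
python3 -m inch '[[[0,0,0,0,0,0],[0,0,0,0,0,0],[0,0,0,0,0,0],[0,0,-5,0,0,0],[0,0,-15,0,0,0],[0,0,-25,0,0,0],[0,0,-30,0,0,0],[0,0,-30,0,0,0],[0,10,-15,0,0,0],[0,25,0,0,0,0],[0,30,0,0,0,0],[0,20,0,0,0,0],[0,0,0,0,0,0],[0,0,0,0,0,0]]]' 50 30
python3 - <<'E'
from h import *
print(ctrl.sense()['ee_pos'])
a=np.radians(11.8); ex=np.array([np.cos(a),np.sin(a)]); ey=np.array([-np.sin(a),np.cos(a)])
for n in('wrist','side','scene'):
    p,d,m=shot(n,n[:2]+'5'); X=cloud(d,m,n=='wrist'); hsv=cv2.cvtColor(p,cv2.COLOR_RGB2HSV)
    k=(cv2.inRange(hsv,(100,100,40),(128,255,255))>0)&(abs(X[...,2]-.116)<.012)&(np.hypot(X[...,0]-.534,X[...,1]+.177)<.11)
    q=X[k]; bx=q[:,:2]@ex-.4865;by=q[:,:2]@ey+.2831
    c=np.linalg.lstsq(np.c_[bx,by,np.ones(len(q))],q[:,2],rcond=None)[0]
    print(n,len(q),np.degrees(c[:2]),c[2],np.percentile(np.c_[bx,by],[1,99],axis=0).round(4).tolist())
    if n=='wrist':
        k=(cv2.inRange(hsv,(0,150,80),(8,255,255))>0)&(X[...,2]>.16)&(X[...,2]<.18);v,u=np.nonzero(k);P=plane(m,u,v,.169,True);print('knob',cv2.minEnclosingCircle((np.c_[P[:,:2]@ex-.4865,P[:,:2]@ey+.2831]*1000).astype(np.float32)))
E
```

```text
t: 19.08
ee_pos: [0.5345, -0.1777, 0.1258]
tcp_rot: [[0.979, 0.205, 0.0], [0.205, -0.979, -0.0], [0.0, 0.0, -1.0]]
ft_force: [-1.4, 2.5, 1.1]
grip_width: 0.158
t: 20.25
ee_pos: [0.5515, -0.2617, 0.2455]
tcp_rot: [[0.979, 0.203, -0.0], [0.203, -0.979, 0.0], [-0.0, -0.0, -1.0]]
ft_force: [-0.2, -0.9, -0.8]
grip_width: 0.566
[ 0.55153822 -0.26166057  0.24545963]
wrist 8985 [ 0.0171891 -0.0325745] 0.11526082636937289 [[-0.0845, -0.0406], [0.0854, 0.0383]]
knob ((3.1303162574768066, -175.72605895996094), 13.079333305358887)
side 1992 [-0.08316507  0.25816833] 0.11593492699593068 [[-0.0868, -0.0406], [0.09, 0.0459]]
scene 1151 [0.63547803 0.59511861] 0.11404618554405475 [[-0.0943, -0.0432], [0.0859, 0.0404]]
```

View pics/wr5.png

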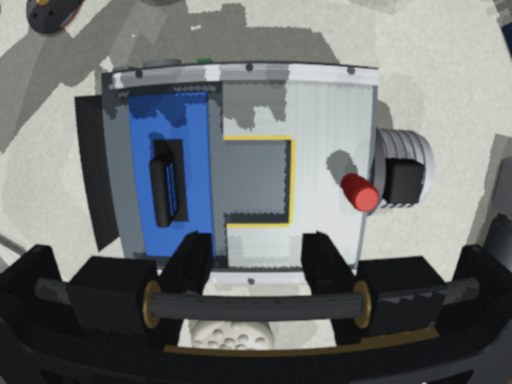

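View pics/si5.png

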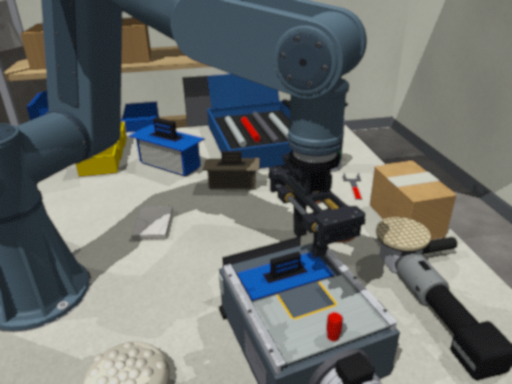

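The cassette is seated flat: rim top at z ≈ 0.116, tilt under 0.1° in the wrist view, with the rim at (130–208,93–255). The gate and knob, at (360,193), are still fully aside.

```bash
python3 -m inch '[[[1,10,0,0,0,0],[1,25,0,0,0,0],[1,28,0,0,0,0],[0,20,0,0,0,0],[0,8,0,0,0,0],[0,0,0,0,0,0],[0,0,15,0,0,0],[0,0,25,0,0,0],[0,0,30,0,0,0],[0,0,20,0,0,0],[0,0,12,0,0,0],[0,0,6,0,0,0],[0,0,0,0,0,0],[0,0,0,0,0,0]]]' 60 30
python3 -m inch '[[[0,0,0,0,0,0],[0,0,0,0,0,0],[0,0,0,0,0,0],[0,0,0,0,0,0],[0,0,0,0,0,0],[0,0,0,0,0,0]]]' 0 30
```

```text
t: 21.57
ee_pos: [0.5738, -0.3493, 0.1387]
tcp_rot: [[0.979, 0.205, 0.001], [0.205, -0.979, -0.001], [0.001, 0.001, -1.0]]
ft_force: [-0.3, -0.8, 1.4]
grip_width: 0.68
t: 22.07
ee_pos: [0.5734, -0.3498, 0.138]
tcp_rot: [[0.979, 0.205, 0.001], [0.205, -0.979, -0.001], [0.0, 0.001, -1.0]]
ft_force: [0.7, -1.0, 2.1]
grip_width: 0.282
```

```bash
python3 -m inch '[[[0,-3,0,0,0,0],[0,-5,0,0,0,0],[0,-6,0,0,0,0],[0,-6,0,0,0,0],[0,-6,0,0,0,0],[0,-6,0,0,0,0],[0,-6,0,0,0,0],[0,-6,0,0,0,0],[0,-3,0,0,0,0],[0,0,0,0,0,0],[0,0,0,0,0,0]]]'
python3 -m inch '[[[0,-3,0,0,0,0],[0,-5,0,0,0,0],[0,-6,0,0,0,0],[0,-6,0,0,0,0],[0,-6,0,0,0,0],[0,-6,0,0,0,0],[0,-6,0,0,0,0],[0,-5,0,0,0,0],[0,-3,0,0,0,0],[0,0,0,0,0,0],[0,0,0,0,0,0]]]'
```

```text
t: 22.98
ee_pos: [0.5634, -0.302, 0.1379]
tcp_rot: [[0.979, 0.205, -0.001], [0.205, -0.979, 0.001], [-0.0, -0.001, -1.0]]
ft_force: [-2.4, 0.5, 7.2]
grip_width: 0.285
t: 23.9
ee_pos: [0.5539, -0.2571, 0.1379]
tcp_rot: [[0.979, 0.205, -0.001], [0.205, -0.979, 0.001], [-0.0, -0.001, -1.0]]
ft_force: [-1.0, 0.4, 8.0]
grip_width: 0.283
```

```bash
python3 -m inch '[[[0,-1,0,0,0,0],[0,-1,0,0,0,0],[0,-1,0,0,0,0],[0,0,0,0,0,0],[0,0,0,0,0,0]]]'
python3 -m inch '[[[0,-1,0,0,0,0],[0,-1,0,0,0,0],[0,0,0,0,0,0],[0,0,0,0,0,0]]]'
python3 -m inch '[[[0,-1,0,0,0,0],[0,-1,0,0,0,0],[0,0,0,0,0,0],[0,0,0,0,0,0]]]'
```

```text
t: 24.32
ee_pos: [0.5534, -0.2548, 0.1379]
tcp_rot: [[0.979, 0.205, -0.0], [0.205, -0.979, 0.0], [-0.0, -0.0, -1.0]]
ft_force: [-1.8, -0.9, 5.4]
grip_width: 0.281
t: 24.65
ee_pos: [0.5531, -0.253, 0.1379]
tcp_rot: [[0.979, 0.205, -0.0], [0.205, -0.979, -0.0], [-0.0, 0.0, -1.0]]
ft_force: [-1.3, -2.9, 5.7]
grip_width: 0.283
t: 24.98
ee_pos: [0.5531, -0.2529, 0.138]
tcp_rot: [[0.979, 0.204, 0.001], [0.204, -0.979, -0.003], [0.001, 0.004, -1.0]]
ft_force: [0.7, -10.0, 1.8]
grip_width: 0.287
```

The gate has met its home stop, 100.2 mm from the aside stop. Now I'll ease off, release and retreat.

```bash
python3 -m inch '[[[0,1.3,0,0,0,0],[0,0,0,0,0,0],[0,0,0,0,0,0]]]'
python3 -m inch '[[[0,0,0,0,0,0],[0,0,0,0,0,0],[0,0,0,0,0,0],[0,0,-5,0,0,0],[0,0,-15,0,0,0],[0,0,-25,0,0,0],[0,0,-30,0,0,0],[0,0,-30,0,0,0],[0,0,-20,0,0,0],[0,0,-5,0,0,0],[0,0,0,0,0,0],[0,0,0,0,0,0]]]' 45
python3 - <<'E'
from h import *
a=np.radians(11.8); ex=np.array([np.cos(a),np.sin(a)]); ey=np.array([-np.sin(a),np.cos(a)])
p,d,m=shot('wrist','w6');X=cloud(d,m,True); hsv=cv2.cvtColor(p,cv2.COLOR_RGB2HSV)
B=lambda P:np.c_[P[:,:2]@ex-.4865,P[:,:2]@ey+.2831]*1000
k=(cv2.inRange(hsv,(0,150,80),(8,255,255))>0)&(X[...,2]>.16)&(X[...,2]<.18);v,u=np.nonzero(k);print('knob',cv2.minEnclosingCircle(B(plane(m,u,v,.169,True)).astype(np.float32)))
y=cv2.inRange(hsv,(20,120,80),(33,255,255)); n,l,s,c=cv2.connectedComponentsWithStats(y)
for i in range(1,n):
    if s[i,4]>30: vv,uu=np.nonzero(l==i); print('yel',np.percentile(B(plane(m,uu,vv,.123,True)),[1,99],axis=0).round(1).tolist())
shot('side','d6');shot('scene','s6')
E
```

```text
t: 25.23
ee_pos: [0.5531, -0.253, 0.138]
tcp_rot: [[0.979, 0.205, 0.0], [0.205, -0.979, -0.001], [0.0, 0.001, -1.0]]
ft_force: [0.3, -5.2, 5.1]
grip_width: 0.281
t: 26.23
ee_pos: [0.5526, -0.2522, 0.2662]
tcp_rot: [[0.979, 0.205, -0.001], [0.205, -0.979, 0.001], [-0.001, -0.001, -1.0]]
ft_force: [0.5, -0.9, -1.1]
grip_width: 0.511
knob ((2.301441192626953, -78.1788101196289), 12.685881614685059)
yel [[205.6, 139.3], [215.9, 158.4]]
yel [[40.6, -16.3], [44.0, 41.9]]
yel [[-40.0, -21.3], [39.5, -18.5]]
yel [[-45.8, 14.9], [-42.8, 42.0]]
yel [[-44.9, -16.6], [-42.4, 1.3]]
```

View pics/w6.png

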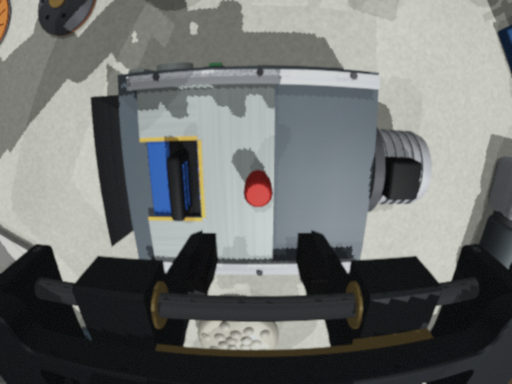

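View pics/s6.png

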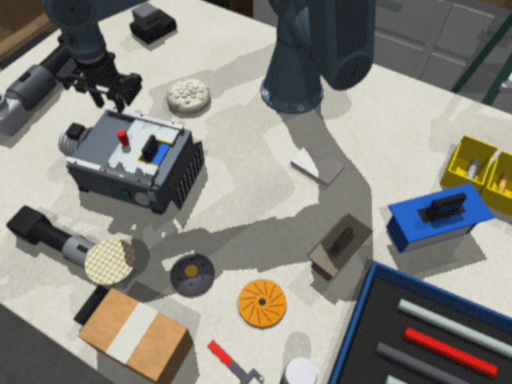

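View pics/d6.png

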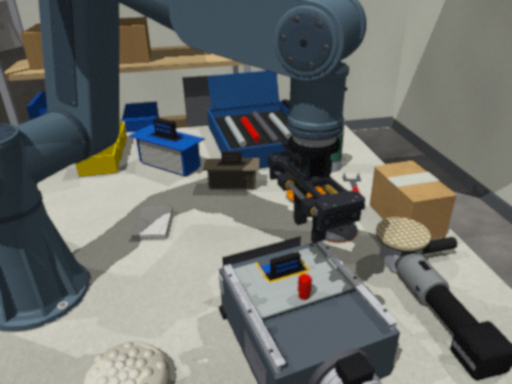

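The gate is home, with the knob at y = −78.2 mm (nominal −78) and the notch around the fin at (178,185). The clogged cassette, cup wheel and pad stand at their original pixels.

```bash
python3 -c "
from cell import ctrl
print(ctrl.close_job())"
```

```text
the job is handed in; nothing more can be done
None
```

The clean cassette is fitted and the gate is closed over its rim. I handed the job in at about 26.4 s of the 72 s allowed.

**What I did:** I gripped the red knob and slid the gate aside to its stop. I then picked the small blue cassette up by its fin and lowered it into the slot until it met light contact (6.8 N at that reading). After releasing it, I slid the gate home by the knob to its other stop and drew the arm clear.

**Last checks:**
- **Gate:** it travelled 100.2 mm between the two stops. The wrist view put the knob at slot y = −78.2 mm, against −78 nominal.
- **Cassette:** after release and before the gate closed, the rim top measured about 116 mm up, as it should. The wrist view showed under 0.1° of tilt. The scene camera read about 0.6°, which I put down to its poorer view and did not follow up.
- **Other items:** the clogged cassette, cup wheel and orange pad stand where they were in the scene image; I compared them by eye only.
- **Forces:** the highest reading was about 17 N, when the gate met its aside stop.

**Readings that disagreed:** my first estimate of the slot centre was about 6 mm off along y, because I had taken the outer edge of the dark trim for the slot wall. The knob's stop position and a view of the bare slot corrected it before I placed the cassette. The wrist camera also put the knob 2–3 mm off the centre line in x, which did not affect the grip.

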